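# Hang the utensil caddy on its keyhole stud

## Task

Hang the metal utensil caddy on the wooden organiser panel: slip the keyhole in its back plate over the headed stud until the plate lies against the panel, then slide it straight down, fully home, so that it is locked behind the stud's head and the spring catch above it has popped out again over the plate's top edge. The stud may stand a little to the left or right of the panel's middle, so feel for it gently and never force the caddy against the panel or stud. Let go of the caddy and leave the other things where they are.

Things in the scene. Friction and masses are not known exactly. Their poses are not given: they have to be found in the camera images.
- caddy: (Sizes in mm.) Loose open-topped sheet-metal caddy, 0.19-0.34 kg, upright on the worktop. Origin: back face of its back plate, middle of the lower edge; z up, box towards -x. Back plate 5 thick (x -5 to 0), 70 wide (y), 97 high. Box before it: x -65 to -5, 50 wide outside (3 mm walls), side walls 60 high, front wall 45 high.
- caddy_grip (a point): Where to grip the caddy from above, across its two side walls (closing along the caddy's y, 50 mm wide): 45 in front of the plate's back face, 45 above the caddy's underside, midway between the side walls. Axes as the caddy's.
- keyhole (a point): Centre of the wide part of the keyhole, on the plate's back face, 60 above the caddy's lower edge: an eight-sided hole 23 mm across. From its top a slot 10 wide, with a funnel at its mouth, runs up and ends 83 above the lower edge. Axes as the caddy's.
- stand: (mm) Fixed wooden organiser: upright panel 150 wide (y), 14 thick, top 166 above the worktop, on a foot 12 thick that reaches 35 out in front. Origin: front face, middle, at worktop level; -x points out of the face to the robot, z up. When hung home the caddy's origin is at z = 50 here, its back face within 3 of the panel (x = 0); it is pushed on at z = 70 and slides down 20 (a few N of friction).
- stud_mid (a point): Point on the panel's front face, in its middle, at stud height (130 mm). The real stud stands up to 9 to either side (y) of it, clamped in a cross slot; the offset is not reported: feel or look for it. Level steel stud: shank 6.5 diameter, 7.5 long, then a flat head 18 diameter, 4 thick (11.5 out in all). The hole passes the head within 2.5 of centre. Axes as the stand's.
- catch (a joint): Spring catch of the stand: steel tongue 28 mm wide, 9 high, in the middle of the panel, 150 to 159 above the worktop, 7 out of the face. Value in m: 0 = out, 0.007 = pressed flush (1 N rising to 2.4 N). The caddy's plate presses it in when pushed against the panel; when the caddy is fully down its top edge is 3 below the tongue, which springs out over it.
- bowl: Small white bowl near the front edge, 84 mm across, 42 high; bystander. Origin: centre of underside.
- spice_jar: Spice jar with dark cap, 41 mm across, 105 high; bystander. Origin: centre of underside.
- mug: Purple mug with handle, about 86x125 mm, 96 high, nearest the stand; bystander. Origin: centre of underside.
- tin: Short food tin, 75 mm across, 58 high; bystander. Origin: centre of underside.
- garlic: Garlic bulb on the bare worktop beside the tin, 60 mm across, 58 high; bystander. Origin: centre of underside.
- teaspoon: Metal teaspoon behind the stand, 137 mm long, lying flat; bystander. Origin: centre of underside.
Things that resemble listed ones, but are neither listed nor needed, are in the scene too. Leave any turquoise look-alike of the caddy alone.

How it is judged:
By the outcome, as a careful person would: the job done as asked, in the order asked, and still so for the second after the job is handed in, with the robot touching nothing.
It also fails if it takes over 67 s, if anything falls off the work surface, if the arm or the gripper's body presses on something with over 40 N, if the wrist force passes 120 N, or if a joint passes its speed limit or range.

## Robot

A 7-joint arm with a two-finger parallel gripper is mounted at the origin on a cart in front of the work surface, level with it; the furniture and walls round the work are solid. World frame = base frame: x ahead of the robot, y to its left, z up, the work surface at z = 0. Lengths are in m, angles in rad, forces in N, time in s.
With the tool pointing down it reaches from about 0.425 to 0.925 m from the base axis. Payload 6.8 kg.
Tool frame: the origin (TCP) lies on the mounting face of the last link; the fingertips stand 173 mm ahead of it and the grasp point (between the pads) lies 155 mm ahead of it (grip_point_offset is the distance from the TCP to the grasp point, in m); x points along the fingers, z is the direction in which the jaws open and shut, and the axes are right-handed (so a half turn about x gives the same grasp; the last joint's range is limited). The gripper opens to 85 mm and grips with 20 to 120 N. Pads are 22 mm wide; open, the fingers measure 114 mm over their backs; the gripper's body (76 mm by 85 mm) begins 54 mm behind the grasp point. The pads swing forward as they close: fully open they stand 13 mm farther back than shut.
Start: joints at [-1.346, 0.477, 0.022, 1.555, -0.011, 1.109, -0.083], TCP at [0.221, 0.638, 0.405] pointing down, gripper open.
Joint ranges: [-2.96, 2.96], [-0.34, 2.1], [-1.41, 1.46], [0.24, 2.44], [-1.37, 4.51], [0.17, 1.92], [-2.96, 2.96]. Speed limits (rad/s): [2.39, 2.39, 3.14, 3.14, 3.14, 3.14, 3.14].

## Interface

Orientations are given as a rotation vector (axis times angle).
In Python, from bench import * gives the robot as it stands. The module is installed in compiled form; this text tells all that it offers.
- The arm moves only by the tool servo_tool, never from a script. Its argument "motion" is a list of rows, each a list of 5 numbers: the shift along the tool's x, y, z in m, then the turn about the tool's x in degrees, then the gripper command: -1 is fully open, 1 is shut, values between are in proportion. In form: [[dx, dy, dz, turn, fingers], ...]. A call has 1 to 8 rows; each row is the pose to reach, as a shift and turn from the pose measured when the call began, along the tool's axes at that moment; what a row does not reach only later rows make up. A row lasts 1/10 s, in which the tool goes at most 50 mm and 8.59 degrees, less where a joint would pass 70% of its speed; a pose out of reach is approached as far as the arm can. A call with a gripper value outside its range is refused whole. The fingers move at their own pace and stop on an object; "force" is the grip in N (left out, the last holds). Time passes only in rows, so rows that repeat a pose let the fingers close. It gives the time, the measured TCP pose, the force and the opening at its end, in the units of the state.
- get_obs(): the state, without advancing time (a new reading comes with each control period).
- grab_frame(name): name is "side" or "top" or "wrist"; returns the picture (480x640x3 uint8, red, green, blue); there is no depth.
- camera_params(name): a dict with "mtx" (3x3 intrinsics, pixels), "world_to_cam" (4x4, takes a point from world to camera coordinates); the wrist camera has in their place "T_tool_cam" (4x4, takes a point from camera to tool coordinates, whose origin is the TCP and whose axes are the tool frame's). Camera axes: x right, y down, z forward; pixel columns grow to the right and rows downward; lengths in m; the calibration is good to about 2 mm. A picture is of the moment at which its call begins: read the wrist's pose just before it. camera_params takes no time and is no camera call.
- hand_in(): hands the job in, once; it reports no verdict.
The state is a dict: "clock": time; "joints": joint angles; "qvel": joint speeds; "tau": joint torques, N m; "tcp_pos": TCP position; "orientation": TCP orientation; "contact_force": force on the tool from outside, world axes, zero at the start; "moment": the same for the moment, N m; "grip_width": finger opening in m.
Only numpy, scipy, OpenCV 4.12 (cv2) and the standard library are available. Lean on these libraries where they do the work, as an engineer would, in place of code of your own. Each camera call takes 0.05 s, during which the arm holds its last target. There are 200 camera calls.

## Working session

There is one attempt and no reset: what is moved stays moved. The work goes in short steps, Python scripts to look and compute and a tool call to move; the robot and the scene stay as the last step left them, time stands still between calls to the robot, and variables do not carry over. Pictures are saved under pics/ and viewed, about 8 in all and at most 12, crops included, and the job is handed in when it is done.

Besides the shell and the picture viewer there is one more tool, called in YAML: its name, and indented under it one key for each argument. servo_tool: Moves the arm, as the interface text tells. Its arguments: {"type":"object","properties":{"motion":{"type":"array","items":{"type":"array","items":{"type":"number"}}},"force":{"type":"number"}},"required":["motion"]}

```bash
mkdir -p pics; python3 - <<'E'
from bench import *
import cv2,numpy as np
np.set_printoptions(precision=4,suppress=True)
for n in ["side","top"]:
    cv2.imwrite(f"pics/{n}0.png",grab_frame(n)[:,:,::-1]); print(camera_params(n))
print(camera_params("wrist")); print(get_obs())
E
```

```text
{'mtx': array([[482.8558,   0.    , 315.2317],
       [  0.    , 482.8558, 241.3367],
       [  0.    ,   0.    ,   1.    ]]), 'world_to_cam': array([[ 0.998 , -0.0611, -0.0137, -0.5509],
       [-0.0366, -0.393 , -0.9188,  0.2215],
       [ 0.0508,  0.9175, -0.3945,  0.8035],
       [ 0.    ,  0.    ,  0.    ,  1.    ]])}
{'mtx': array([[480.0193,   0.    , 319.3232],
       [  0.    , 480.0193, 240.8389],
       [  0.    ,   0.    ,   1.    ]]), 'world_to_cam': array([[ 0.0094, -0.9997, -0.0219,  0.2334],
       [-0.984 , -0.0054, -0.1782,  0.6006],
       [ 0.178 ,  0.0233, -0.9837,  0.8625],
       [ 0.    ,  0.    ,  0.    ,  1.    ]])}
{'mtx': array([[420.5702,   0.    , 316.3774],
       [  0.    , 420.5702, 235.0459],
       [  0.    ,   0.    ,   1.    ]]), 'T_tool_cam': array([[-0.0001, -0.2826,  0.9592,  0.0309],
       [-0.0001, -0.9592, -0.2826,  0.0716],
       [ 1.    , -0.0002,  0.0001,  0.0004],
       [ 0.    ,  0.    ,  0.    ,  1.    ]])}
{'clock': 0.1, 'joints': array([-1.3461,  0.4777,  0.0223,  1.5563, -0.0115,  1.1093, -0.0831]), 'qvel': array([-0.0018, -0.0018,  0.0008, -0.0024, -0.0002, -0.0004, -0.    ]), 'tau': array([  0.0048, -59.7764,   1.614 , -28.1957,   0.0129,   0.0051,
        -0.    ]), 'tcp_pos': array([0.2204, 0.6378, 0.4038]), 'orientation': array([-0.9617,  1.3497,  0.96  ]), 'contact_force': array([ 0.1128, -0.3624,  0.2178]), 'moment': array([ 0.0167, -0.0147,  0.0294]), 'grip_width': 0.0853150090095595}
```

View pics/top0.png

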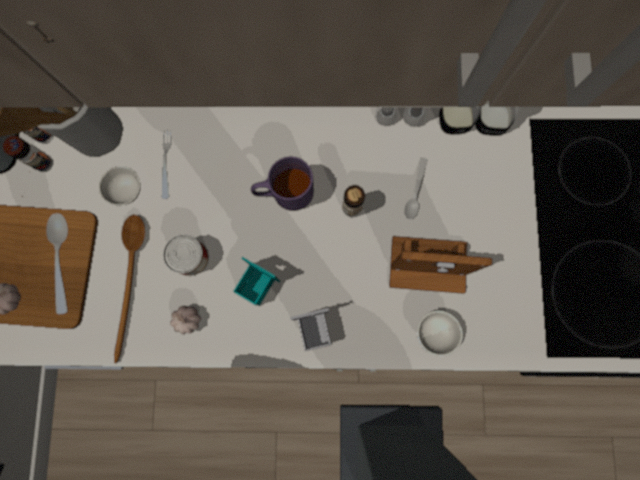

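View pics/side0.png

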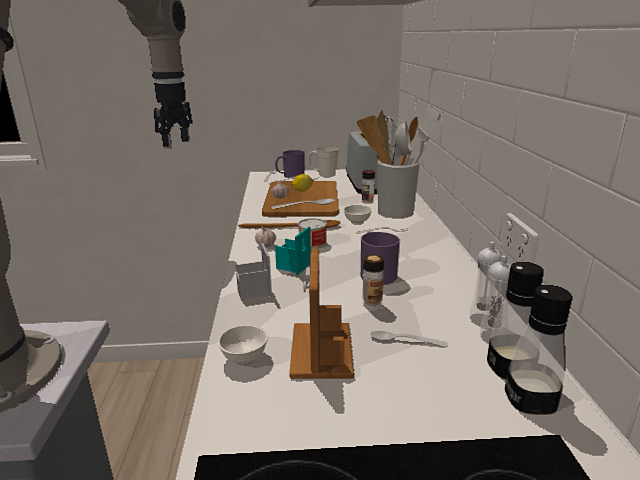

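The top view shows the grey caddy near (317,328), its plate edge along (295,318)-(352,302). The stand is near (430,262) and the bowl at (441,332). In the side view the caddy is at (252,280) and the stand panel at (315,310). I'll enlarge both.

```bash
python3 - <<'E'
import cv2,numpy as np
im=cv2.imread("pics/top0.png")
a=cv2.resize(im[285:365,280:380],None,fx=6,fy=6,interpolation=cv2.INTER_CUBIC)  # 480 x 600
b=cv2.resize(im[225:305,375:508],None,fx=6,fy=6,interpolation=cv2.INTER_CUBIC)
cv2.imwrite("pics/a.png",cv2.convertScaleAbs(a,alpha=1.6,beta=0)); cv2.imwrite("pics/b.png",cv2.convertScaleAbs(b,alpha=1.6))
c=np.zeros((590,798,3),np.uint8)
a=cv2.resize(im[288:362,285:360],None,fx=5.3,fy=5.3,interpolation=cv2.INTER_CUBIC)
b=cv2.resize(im[228:302,382:495],None,fx=3.5,fy=3.5,interpolation=cv2.INTER_CUBIC)
c[:a.shape[0],:a.shape[1]]=a; c[:b.shape[0],400:400+b.shape[1]]=b
cv2.imwrite("pics/ab.png",cv2.convertScaleAbs(c[:395],alpha=1.6))
E
```

```text
(no output)
```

View pics/ab.png

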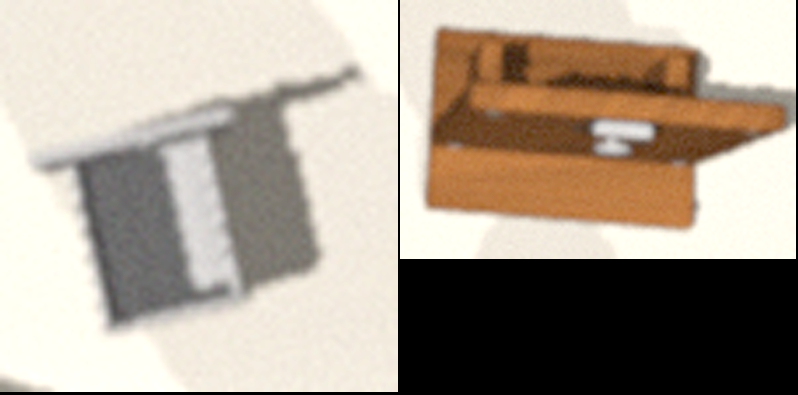

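Left: the caddy's plate top runs from (35,160) to (230,112), and its box opens toward image bottom. Right: the panel's top front edge runs from (470,108) to (782,130), with the catch at (622,130) and the stud head at (611,148). The foot's front edge runs from (428,207) to (690,227).

```bash
cat > h.py <<'E'
from bench import *
import numpy as np
np.set_printoptions(precision=4,suppress=True)
def ray(n,px):
    p=camera_params(n);W=p["world_to_cam"];R=W[:3,:3];c=-R.T@W[:3,3]
    return c,R.T@np.linalg.solve(p["mtx"],[px[0],px[1],1])
def at_z(n,px,z):
    c,d=ray(n,px);return c+d*(z-c[2])/d[2]
def proj(n,X):
    p=camera_params(n);q=p["mtx"]@(p["world_to_cam"]@np.r_[X,1])[:3];return q[:2]/q[2]
E
python3 - <<'E'
from h import *
A=lambda x,y:(285+x/5.3-.4,288+y/5.3-.4); B=lambda x,y:(382+(x-400)/3.5-.35,228+y/3.5-.35)
def seg(t,f,p,q,z):
    P,Q=at_z("top",f(*p),z),at_z("top",f(*q),z);d=Q-P
    print(t,P,Q,"len",np.linalg.norm(d),"ang",np.degrees(np.arctan2(d[0],-d[1])),"mid",(P+Q)/2)
print(ray("top",(0,0))[0])
seg("plate front top",A,(38,170),(237,122),.097)
seg("plate back top",A,(31,152),(226,102),.097)
seg("front wall top",A,(107,324),(241,294),.045)
seg("panel top front",B,(470,108),(783,131),.166)
seg("panel top back",B,(478,83),(790,106),.166)
seg("foot front",B,(428,207),(691,227),.012)
seg("foot bk",B,(438,28),(695,47),.012)
seg("panel base",B,(434,143),(690,162),.012)
for p in [(611,148),(600,142),(622,152)]:print("stud head",at_z("top",B(*p),.135))
for p in [(593,122),(655,124)]:print("catch top",at_z("top",B(*p),.159))
E
```

```text
[0.4352 0.2165 0.9607]
plate front top [0.4488 0.2846 0.097 ] [0.4653 0.2179 0.097 ] len 0.06868285717990297 ang 13.92213102462873 mid [0.4571 0.2513 0.097 ]
plate back top [0.4548 0.2871 0.097 ] [0.472  0.2217 0.097 ] len 0.06762547874474827 ang 14.745651071548863 mid [0.4634 0.2544 0.097 ]
front wall top [0.3964 0.2633 0.045 ] [0.4072 0.2163 0.045 ] len 0.04829319317443543 ang 12.92516793546118 mid [0.4018 0.2398 0.045 ]
panel top front [0.5499 0.0979 0.166 ] [ 0.5399 -0.0493  0.166 ] len 0.14754976495826214 ang -3.9071256918440413 mid [0.5449 0.0243 0.166 ]
panel top back [0.562  0.0938 0.166 ] [ 0.5518 -0.0533  0.166 ] len 0.14743636280321684 ang -3.9520035443509243 mid [0.5569 0.0203 0.166 ]
foot front [0.5158 0.0996 0.012 ] [ 0.5057 -0.0469  0.012 ] len 0.14682074773549206 ang -3.931208848467254 mid [0.5107 0.0264 0.012 ]
foot bk [0.6183 0.0922 0.012 ] [ 0.6081 -0.0537  0.012 ] len 0.14621133941919923 ang -4.02842690496839 mid [0.6132 0.0193 0.012 ]
panel base [0.552  0.0956 0.012 ] [ 0.5422 -0.0479  0.012 ] len 0.14387593433366183 ang -3.9040247418461265 mid [0.5471 0.0238 0.012 ]
stud head [0.535  0.0246 0.135 ]
stud head [0.5379 0.0299 0.135 ]
stud head [0.533  0.0193 0.135 ]
catch top [0.5445 0.0383 0.159 ]
catch top [0.5438 0.0089 0.159 ]
```

```bash
python3 - <<'E'
from h import *
from scipy.spatial.transform import Rotation as Ro
o=get_obs();R=Ro.from_rotvec(o["orientation"]).as_matrix();print("R\n",R,o["tcp_pos"],o["joints"][-1])
ys=np.array([.0685,.9976,0]);xs=np.array([.9976,-.0685,0]);m=np.array([.545,.0243,0])
for d in [-.008,-.004,0,.004,.008]:
    out=[]
    for dx,dy,z in [(-.0115,0,.13),(-.0115,-.009,.13),(-.0115,.009,.13),(-.0115,0,.139),(-.0115,0,.121),(-.007,0,.15),(-.007,.014,.15),(-.007,-.014,.15)]:
        p=proj("top",m+xs*dx+ys*(dy+(d if z<.145 else 0))+[0,0,z]); out.append(((p[0]+.35-382)*3.5+400,(p[1]+.35-228)*3.5))
    print(d,np.round(out,0).tolist())
# yaw required: tool z along +-caddy y
for name,y in [("caddy",np.array([-.245,.97,0])),("stand",ys)]:
    for s in (1,-1):
        v=R.T@(s*y); print(name,s,"turn deg",np.degrees(np.arctan2(-v[1],v[2])))
for px in [(258,304),(235,292),(276,280)]: print("turq",at_z("top",px,.03))
print("bowl",at_z("top",(441,330),.04))
print(proj("side",[.463,.2535,.0]))
E
```

```text
R
 [[-0.0004 -0.9451  0.3267]
 [-0.0015  0.3267  0.9451]
 [-1.     -0.0001 -0.0016]] [0.2204 0.6378 0.4038] -0.08314202215069572
-0.008 [[624.0, 153.0], [642.0, 155.0], [606.0, 152.0], [628.0, 151.0], [620.0, 155.0], [618.0, 138.0], [588.0, 136.0], [647.0, 140.0]]
-0.004 [[616.0, 153.0], [634.0, 154.0], [598.0, 151.0], [620.0, 151.0], [612.0, 155.0], [618.0, 138.0], [588.0, 136.0], [647.0, 140.0]]
0 [[608.0, 152.0], [626.0, 153.0], [590.0, 151.0], [612.0, 150.0], [604.0, 154.0], [618.0, 138.0], [588.0, 136.0], [647.0, 140.0]]
0.004 [[600.0, 152.0], [618.0, 153.0], [581.0, 150.0], [604.0, 149.0], [596.0, 154.0], [618.0, 138.0], [588.0, 136.0], [647.0, 140.0]]
0.008 [[592.0, 151.0], [610.0, 152.0], [573.0, 150.0], [596.0, 149.0], [588.0, 153.0], [618.0, 138.0], [588.0, 136.0], [647.0, 140.0]]
caddy 1 turn deg -33.24278605674569
caddy -1 turn deg 146.7572139432543
stand 1 turn deg -15.139589382504154
stand -1 turn deg 164.86041061749586
turq [0.4791 0.3558 0.03  ]
turq [0.5019 0.4013 0.03  ]
turq [0.5258 0.3221 0.03  ]
bowl [0.4331 0.0084 0.04  ]
[267.7185 289.1597]
```

servo_tool:
  motion:
    - [0.074, -0.3155, -0.3096, -33.2, -1]
    - [0.074, -0.3155, -0.3096, -33.2, -1]
    - [0.074, -0.3155, -0.3096, -33.2, -1]
    - [0.074, -0.3155, -0.3096, -33.2, -1]
    - [0.074, -0.3155, -0.3096, -33.2, -1]
    - [0.074, -0.3155, -0.3096, -33.2, -1]
    - [0.074, -0.3155, -0.3096, -33.2, -1]
    - [0.074, -0.3155, -0.3096, -33.2, -1]

```text
clock: 0.9
tcp_pos: [0.3966, 0.2827, 0.3381]
orientation: [-1.39, 1.084, 1.388]
contact_force: [0.7, 0.3, -0.5]
grip_width: 0.0853
```

```bash
cat >> h.py <<'E'
from scipy.spatial.transform import Rotation as Ro
def to(p,yaw_deg):
    "shift along tool axes and turn to bring TCP to p with tool z along the y axis of a frame at yaw_deg"
    o=get_obs();R=Ro.from_rotvec(o["orientation"]).as_matrix()
    a=np.radians(yaw_deg);v=R.T@[-np.sin(a),np.cos(a),0]
    print("shift",R.T@(np.array(p)-o["tcp_pos"]),"turn",np.degrees(np.arctan2(-v[1],v[2])),"F",o["contact_force"],"M",o["moment"],"tcp",o["tcp_pos"])
E
python3 -c "
from h import *
to([.4174,.2421,.33],14.2)"
```

```text
shift [ 0.0081 -0.0103 -0.0445] turn -0.059685144980080776 F [ 0.7429  0.2645 -0.5344] M [ 0.0432 -0.0975 -0.0046] tcp [0.3966 0.2827 0.3381]
```

servo_tool:
  motion:
    - [0.008, -0.0103, -0.0445, 0, -0.6]
    - [0.008, -0.0103, -0.0445, 0, -0.6]
    - [0.008, -0.0103, -0.0445, 0, -0.6]
    - [0.008, -0.0103, -0.0445, 0, -0.6]

```text
clock: 1.3
tcp_pos: [0.417, 0.2431, 0.3302]
orientation: [-1.39, 1.083, 1.39]
contact_force: [0.1, 0.3, -1.0]
grip_width: 0.0684
```

```bash
cat >> h.py <<'E'
def wcam(o):
    T=np.eye(4);T[:3,:3]=Ro.from_rotvec(o["orientation"]).as_matrix();T[:3,3]=o["tcp_pos"]
    return T@camera_params("wrist")["T_tool_cam"]
def wz(C,px,z):
    d=C[:3,:3]@np.linalg.solve(camera_params("wrist")["mtx"],[px[0],px[1],1]);c=C[:3,3]
    return c+d*(z-c[2])/d[2]
E
python3 - <<'E'
from h import *
import cv2
o=get_obs();im=grab_frame("wrist");cv2.imwrite("pics/w1.png",im[:,:,::-1]);np.save("w1.npy",wcam(o));print(wcam(o)[:3,3],o["tcp_pos"],o["grip_width"])
E
```

```text
[0.3477 0.2258 0.2993] [0.417  0.2431 0.3302] 0.06836728101719823
```

View pics/w1.png

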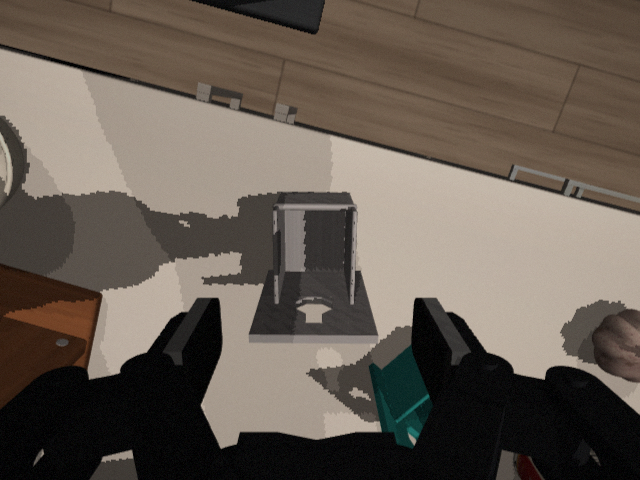

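The wrist view shows the caddy squarely aligned. The plate's top front edge runs from (250,335) to (377,335), its back edge is at row 343, and the box centre line is at about column 315.

```bash
python3 - <<'E'
from h import *
C=np.load("w1.npy")
for t,a,b,z in [("pf",(250,335),(377,335),.097),("pb",(250,343),(376.5,343),.097),("frontwall in/out",(275,206),(357,206),.045),("sides@plate",(274,304),(355,304),.06)]:
    P,Q=wz(C,a,z),wz(C,b,z);d=P-Q;m=(P+Q)/2;e=m-[.463,.2535,0]
    print(t,m,"len",np.linalg.norm(d),"yaw",np.degrees(np.arctan2(d[0],-d[1])),"caddy-frame",e[0]*.97+e[1]*.245,-e[0]*.245+e[1]*.97)
E
```

```text
pf [0.4602 0.2525 0.097 ] len 0.06844859599217022 yaw 14.23911689556619 caddy-frame -0.0029658827965114835 -0.00027361218131881284
pb [0.4649 0.2536 0.097 ] len 0.06859120962408663 yaw 14.240220460240518 caddy-frame 0.0018968553562540898 -0.00041542360658813193
frontwall in/out [0.4021 0.2391 0.045 ] len 0.05064885824292993 yaw 14.222990788142004 caddy-frame -0.06256618781946499 0.0009663609609365468
sides@plate [0.4596 0.2527 0.06  ] len 0.05046591763213703 yaw 14.234962958818036 caddy-frame -0.0034696882243101094 8.019184244830531e-05
```

```bash
python3 -c "
from h import *
to([.4192,.2423,.2005],14.23)"
```

```text
shift [ 0.1297 -0.002  -0.0017] turn 0.0476676838251247 F [-0.5269  0.056   0.8062] M [ 0.0274  0.0106 -0.0409] tcp [0.4169 0.2435 0.3302]
```

servo_tool:
  motion:
    - [0.04, -0.002, -0.0017, 0, -0.6]
    - [0.08, -0.002, -0.0017, 0, -0.6]
    - [0.11, -0.002, -0.0017, 0, -0.6]
    - [0.1297, -0.002, -0.0017, 0, -0.6]
    - [0.1297, -0.002, -0.0017, 0, -0.6]
    - [0.1297, -0.002, -0.0017, 0, -0.6]
  force: 25

```text
clock: 1.95
tcp_pos: [0.4189, 0.2434, 0.2008]
orientation: [-1.392, 1.081, 1.392]
contact_force: [0.5, -0.2, 0.5]
grip_width: 0.0687
```

servo_tool:
  motion:
    - [0, 0, 0, 0, 0]
    - [0, 0, 0, 0, 0.3]
    - [0, 0, 0, 0, 0.5]
    - [0, 0, 0, 0, 0.5]
    - [0, 0, 0, 0, 0.5]
  force: 25

```text
clock: 2.45
tcp_pos: [0.4193, 0.2441, 0.2023]
orientation: [-1.392, 1.078, 1.391]
contact_force: [-2.0, 1.0, 7.3]
grip_width: 0.05
```

servo_tool:
  motion:
    - [-0.002, 0, 0, 0, 0.6]
    - [-0.01, 0, 0, 0, 0.6]
    - [-0.04, 0, 0, 0, 0.6]
    - [-0.08, 0, 0, 0, 0.6]
    - [-0.12, 0, 0, 0, 0.6]
    - [-0.13, 0, 0, 0, 0.6]
    - [-0.13, 0, 0, 0, 0.6]
  force: 40

```text
clock: 3.15
tcp_pos: [0.4195, 0.2441, 0.334]
orientation: [-1.392, 1.074, 1.39]
contact_force: [0.6, 0.5, -3.3]
grip_width: 0.0497
```

```bash
python3 - <<'E'
from h import *
import cv2
o=get_obs();im=grab_frame("wrist");cv2.imwrite("pics/w2.png",im[:,:,::-1]);np.save("w2.npy",wcam(o));print(o["tcp_pos"],o["grip_width"],o["contact_force"],o["moment"])
# hover in front of stand: grip pt 47+80 mm off the panel
xs=np.array([.9976,-.0685]);p=np.array([.545,.0243])-xs*.127
to([*p,.34],-3.93)
E
```

```text
[0.4195 0.2441 0.334 ] 0.04970801087551022 [ 0.5821  0.5041 -3.2831] [-0.0049  0.0488 -0.0228]
shift [-0.0081  0.053  -0.204 ] turn 18.344778045816373 F [-0.2208 -0.069  -3.4558] M [-0.0855  0.0192  0.0011] tcp [0.4189 0.2437 0.3323]
```

View pics/w2.png

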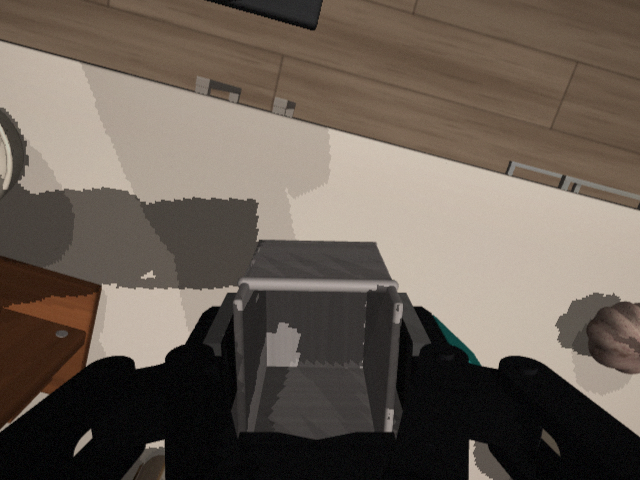

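The caddy is held straight. Its front rim is at row 285, columns 238-398, which puts the plate's back face 47 mm ahead of the grip as planned. Next I'll look at the stud from above-left of the stand.

```bash
python3 -c "
from h import *
to([.49,.14,.41],-3.93)"
```

```text
shift [-0.0777 -0.0432 -0.1181] turn 18.344778045816373 F [-0.2208 -0.069  -3.4558] M [-0.0855  0.0192  0.0011] tcp [0.4189 0.2437 0.3323]
```

servo_tool:
  motion:
    - [-0.03, -0.015, -0.04, 6, 0.6]
    - [-0.06, -0.032, -0.08, 12, 0.6]
    - [-0.0777, -0.0432, -0.1181, 18.34, 0.6]
    - [-0.0777, -0.0432, -0.1181, 18.34, 0.6]
    - [-0.0777, -0.0432, -0.1181, 18.34, 0.6]
    - [-0.0777, -0.0432, -0.1181, 18.34, 0.6]
    - [-0.0777, -0.0432, -0.1181, 18.34, 0.6]

```text
clock: 3.9
tcp_pos: [0.489, 0.1411, 0.4083]
orientation: [-1.159, 1.24, 1.162]
contact_force: [-0.1, -0.1, -3.6]
grip_width: 0.0496
```

```bash
python3 - <<'E'
from h import *
import cv2
o=get_obs();im=grab_frame("wrist")[:,:,::-1];np.save("w3.npy",wcam(o));print(o["tcp_pos"],o["grip_width"])
cv2.imwrite("pics/w3.png",im)
cv2.imwrite("pics/w3c.png",cv2.convertScaleAbs(cv2.resize(im[200:400,0:266],None,fx=3,fy=3,interpolation=cv2.INTER_CUBIC),alpha=1.5))
E
```

```text
[0.489  0.1411 0.4083] 0.04960536433273866
```

View pics/w3c.png

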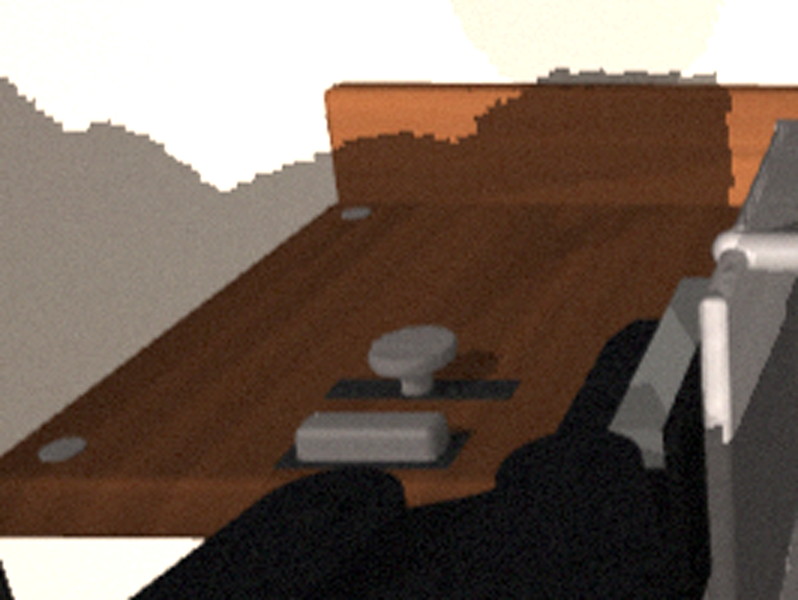

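The crop shows the stud clearly: head centre near (414,350), shank base near (417,392), and cross slot from (330,390) to (518,390). The catch is at (372,437), and the face meets the foot along row 207.

```bash
python3 - <<'E'
from h import *
C=np.load("w3.npy");K=camera_params("wrist")["mtx"]
f=lambda x,y:((x+.5)/3-.5,200+(y+.5)/3-.5)
xs=np.array([.9976,-.0685,0]);ys=np.array([.0685,.9976,0])
m=np.array([.545,.0243,0])
def st(P):e=P-m;return np.array([e@xs,e@ys,e[2]])*1000
for t,p,z in [("foot/face L corner",(335,206),.012),("foot/face far",(735,206),.012),("foot front corner",(328,88),.012),("foot front far",(798,88),.012)]:
    print(t,st(wz(C,f(*p),z)))
def pl(p,x):
    d=C[:3,:3]@np.linalg.solve(K,[*f(*p),1]);c=C[:3,3];s=((m+xs*x-c)@xs)/(d@xs);return st(c+d*s)
for x in (0,.002):
  print("panel x",x)
  for t,p in [("slot mid L",(331,391)),("slot mid R",(517,388)),("slot tl",(343,380)),("slot tr",(520,379)),("slot bl",(325,399)),("slot br",(514,399)),("shank base",(417,394)),("hole L catch slot",(275,468)),("catch slot R",(452,466)),("bolt",(62,449)),("bolt2",(356,214)),("corner top",(0,478))]:
    print(t,pl(p,x))
for p in [(414,344),(412,355)]: print("head",p,pl(p,-.0115))
# predicted head outline: centre on front and back faces for offset d
for d in (-.003,-.001,.001):
    r=[]
    for x in(-.0115,-.0075):
        a=np.linspace(0,2*np.pi,60);X=m+xs*x+np.outer(d+.009*np.cos(a),ys)+np.outer(.13+.009*np.sin(a),[0,0,1])
        q=(np.linalg.inv(C)@np.c_[X,np.ones(60)].T)[:3];q=K@q;q=q[:2]/q[2];r.append([*(3*q.min(1)-[0,600]),*(3*q.max(1)-[0,600])])
    print(d,np.round(r))
E
```

```text
foot/face L corner [  4.3854 -76.4847  12.    ]
foot/face far [ 4.0945 47.058  12.    ]
foot front corner [-33.4472 -73.5021  12.    ]
foot front far [-33.7915  67.7047  12.    ]
panel x 0
slot mid L [ -0.     -19.6206 134.4285]
slot mid R [  0.      19.8479 132.9697]
slot tl [ -0.     -19.2683 129.5991]
slot tr [  0.      19.1993 128.9948]
slot bl [ -0.     -19.2921 137.8378]
slot br [  0.      20.7582 137.6809]
shank base [  0.      -0.6617 135.6421]
hole L catch slot [  0.     -16.4206 164.1491]
catch slot R [ -0.      17.2882 163.3412]
bolt [  0.     -61.7676 157.5694]
bolt2 [  0.     -61.3199  30.0015]
corner top [  0.     -66.6603 167.7249]
panel x 0.002
slot mid L [  1.9998 -21.5779 130.8376]
slot mid R [  1.9998  18.4738 129.3572]
slot tl [  1.9998 -21.2203 125.9368]
slot tr [  1.9998  17.8155 125.3236]
slot bl [  1.9998 -21.2444 134.2972]
slot br [  1.9998  19.3975 134.1381]
shank base [  1.9998  -2.3388 132.0691]
hole L catch slot [  1.9998 -18.3305 160.9972]
catch slot R [  1.9998  15.8762 160.1774]
bolt [  1.9998 -64.3474 154.3203]
bolt2 [  1.9998 -63.8931  24.8679]
corner top [  1.9998 -69.3124 164.6259]
head (414, 344) [-11.4988  -0.2026 135.0459]
head (412, 355) [-11.4988   1.3928 139.9917]
-0.003 [[364. 314. 454. 352.]
 [366. 330. 456. 369.]]
-0.001 [[373. 314. 463. 352.]
 [376. 330. 465. 369.]]
0.001 [[383. 314. 472. 352.]
 [385. 330. 474. 369.]]
```

```bash
cat > fit.py <<'E'
from h import *
from scipy.optimize import least_squares
C=np.load("w3.npy");K=camera_params("wrist")["mtx"]
f=lambda x,y:((x+.5)/3-.5,200+(y+.5)/3-.5)
# stand-frame points (mm) ; 's' = moves with stud offset
P=[((0,-75,12),(335,206)),((-35,-75,12),(328,88)),
   ((0,-20,130),(334,390)),((0,20,130),(517,389)),
   ((0,'s',126.75),(417,395))]
cat=[((-7,-14,150),(300,418)),((-7,14,150),(441,414)),((-7,-14,159),(297,462)),((-7,14,159),(445,458))]
def ang(p,x,z):
    a=np.linspace(0,2*np.pi,90);X=np.c_[np.full(90,x),p+9*np.cos(a),130+9*np.sin(a)];return X
def pr(X,q):
    a=np.radians(q[3]);c,s=np.cos(a),np.sin(a);X=np.atleast_2d(X)/1000.
    W=np.c_[c*X[:,0]-s*X[:,1],s*X[:,0]+c*X[:,1],X[:,2]]+[.545+q[0]/1e3,.0243+q[1]/1e3,q[2]/1e3]
    v=K@(np.linalg.inv(C)@np.c_[W,np.ones(len(W))].T)[:3];return (v[:2]/v[2]).T
def res(q):
    r=[]
    for X,u in P+cat:
        X=[q[4] if v=='s' else v for v in X]; w=.4 if X[2]>=150 else 1
        r+=list(w*(pr(X,q)[0]-f(*u)))
    h=np.r_[pr(ang(q[4],-11.5,0),q),pr(ang(q[4],-7.5,0),q)]
    lo=f(369,325);hi=f(459,381)
    r+=list(h.min(0)-lo)+list(h.max(0)-hi)
    return np.r_[r,q[0]/3*.5,q[1]/3*.5,q[2]/2*.5,(q[3]+3.93)/.5*.5]
s=least_squares(res,[0,0,0,-3.93,0],loss="soft_l1")
print("dx dy dz(mm) yaw offset",s.x);print(np.round(res(s.x).reshape(-1,2),1).tolist())
E
python3 fit.py
```

```text
dx dy dz(mm) yaw offset [ 2.5614 -1.1768  0.4681 -4.2029 -1.8788]
[[-0.0, -2.0], [-2.7, 0.9], [0.3, 0.8], [0.4, 1.5], [2.3, -3.1], [1.8, -0.9], [1.6, -0.3], [-0.7, -3.6], [-1.3, -3.0], [-0.9, 0.5], [-0.2, 0.4], [0.4, -0.2], [0.1, -0.3]]
```

```bash
python3 -c "
from h import *
to([.4531,.0286,.2715],-4)"
```

```text
shift [ 0.1371  0.0285 -0.1147] turn 0.21892768831552975 F [-0.4766 -0.3236 -2.7625] M [-0.0161  0.0744 -0.0018] tcp [0.4892 0.141  0.4087]
```

servo_tool:
  motion:
    - [0, 0.0285, -0.03, 0.2, 0.6]
    - [0, 0.0285, -0.07, 0.2, 0.6]
    - [0.02, 0.0285, -0.1, 0.2, 0.6]
    - [0.06, 0.0285, -0.1147, 0.2, 0.6]
    - [0.1, 0.0285, -0.1147, 0.2, 0.6]
    - [0.1371, 0.0285, -0.1147, 0.2, 0.6]
    - [0.1371, 0.0285, -0.1147, 0.2, 0.6]
    - [0.1371, 0.0285, -0.1147, 0.2, 0.6]

```text
clock: 4.75
tcp_pos: [0.4531, 0.0291, 0.2716]
orientation: [-1.157, 1.242, 1.16]
contact_force: [0.2, 0.2, -2.8]
grip_width: 0.0496
```

```bash
python3 - <<'E'
from h import *
import cv2
p=np.array([.545,.0243])+np.array([.9976,-.0685])*-.047+np.array([.0685,.9976])*-.002
to([*p,.2715],-4)
im=[grab_frame("side")[:,:,::-1][200:380,180:420],grab_frame("top")[:,:,::-1][220:370,300:500]]
cv2.imwrite("pics/st4.png",np.vstack([cv2.resize(im[0][:,:,:],(480,360)),cv2.convertScaleAbs(cv2.resize(im[1],(480,360))[:230],alpha=1.5)]))
E
```

```text
shift [ 0.     -0.045  -0.0005] turn 0.07626050806516049 F [ 0.1786  0.1984 -2.8146] M [-0.0009  0.0411  0.0325] tcp [0.4531 0.0291 0.2716]
```

View pics/st4.png

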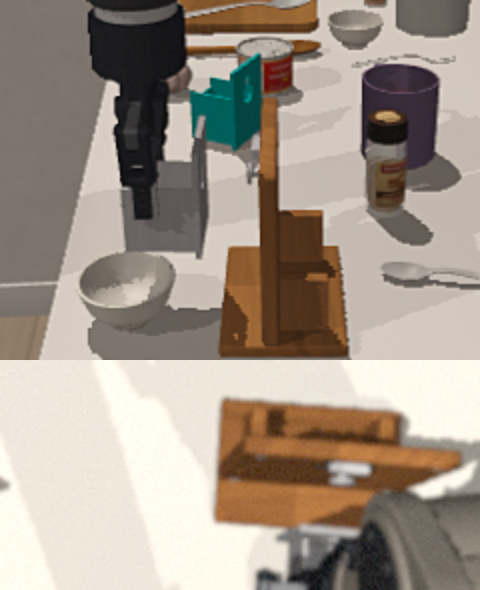

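The side view shows the caddy upright and level, facing the panel, with its plate about 35 mm short of the stud. The bowl is clear. I'll advance gently.

servo_tool:
  motion:
    - [0, -0.01, -0.0005, 0, 0.6]
    - [0, -0.02, -0.0005, 0, 0.6]
    - [0, -0.028, -0.0005, 0, 0.6]
    - [0, -0.03, -0.0005, 0, 0.6]
    - [0, -0.032, -0.0005, 0, 0.6]
    - [0, -0.034, -0.0005, 0, 0.6]
    - [0, -0.034, -0.0005, 0, 0.6]

```text
clock: 5.55
tcp_pos: [0.4879, 0.0262, 0.2731]
orientation: [-1.158, 1.238, 1.158]
contact_force: [-0.0, -0.0, -3.0]
grip_width: 0.0495
```

servo_tool:
  motion:
    - [0, -0.001, 0, 0, 0.6]
    - [0, -0.002, 0, 0, 0.6]
    - [0, -0.003, 0, 0, 0.6]
    - [0, -0.003, 0, 0, 0.6]

```text
clock: 5.95
tcp_pos: [0.491, 0.026, 0.2731]
orientation: [-1.158, 1.238, 1.158]
contact_force: [0.2, -1.3, -3.0]
grip_width: 0.0495
```

servo_tool:
  motion:
    - [0.0005, -0.001, 0, 0, 0.6]
    - [0.001, -0.002, 0, 0, 0.6]
    - [0.001, -0.003, 0, 0, 0.6]
    - [0.001, -0.003, 0, 0, 0.6]

```text
clock: 6.35
tcp_pos: [0.4939, 0.0258, 0.272]
orientation: [-1.158, 1.239, 1.158]
contact_force: [-0.6, 0.3, -2.3]
grip_width: 0.0494
```

servo_tool:
  motion:
    - [0, -0.001, 0, 0, 0.6]
    - [0, -0.002, 0, 0, 0.6]
    - [0, -0.003, 0, 0, 0.6]
    - [0, -0.003, 0, 0, 0.6]

```text
clock: 6.75
tcp_pos: [0.4969, 0.0256, 0.272]
orientation: [-1.158, 1.239, 1.158]
contact_force: [-1.4, -0.0, -2.4]
grip_width: 0.0493
```

servo_tool:
  motion:
    - [0, -0.001, 0, 0, 0.6]
    - [0, -0.002, 0, 0, 0.6]
    - [0, -0.002, 0, 0, 0.6]

```text
clock: 7.05
tcp_pos: [0.499, 0.0255, 0.2719]
orientation: [-1.158, 1.239, 1.159]
contact_force: [-1.3, 0.0, -1.2]
grip_width: 0.0497
```

servo_tool:
  motion:
    - [0, -0.001, 0, 0, 0.6]
    - [0, -0.002, 0, 0, 0.6]
    - [0, -0.002, 0, 0, 0.6]

```text
clock: 7.35
tcp_pos: [0.5004, 0.0254, 0.2717]
orientation: [-1.157, 1.24, 1.16]
contact_force: [-5.0, 0.0, 0.3]
grip_width: 0.0494
```

Force is 5 N at the place where the panel was expected, well past the stud head's depth. So the plate is against the panel, and I'll start sliding down.

servo_tool:
  motion:
    - [0.001, 0.0003, 0, 0, 0.6]
    - [0.0025, 0.0003, 0, 0, 0.6]
    - [0.004, 0.0003, 0, 0, 0.6]
    - [0.0055, 0.0003, 0, 0, 0.6]
    - [0.006, 0.0003, 0, 0, 0.6]

```text
clock: 7.85
tcp_pos: [0.5002, 0.0254, 0.2655]
orientation: [-1.157, 1.24, 1.16]
contact_force: [-2.4, 0.4, -1.2]
grip_width: 0.0493
```

servo_tool:
  motion:
    - [0.0015, 0, 0, 0, 0.6]
    - [0.003, 0, 0, 0, 0.6]
    - [0.0045, 0, 0, 0, 0.6]
    - [0.006, 0, 0, 0, 0.6]
    - [0.006, 0, 0, 0, 0.6]

```text
clock: 8.35
tcp_pos: [0.5001, 0.0254, 0.2593]
orientation: [-1.157, 1.241, 1.16]
contact_force: [-2.2, -0.6, -1.6]
grip_width: 0.0494
```

servo_tool:
  motion:
    - [0.0015, 0, 0, 0, 0.6]
    - [0.003, 0, 0, 0, 0.6]
    - [0.0045, 0, 0, 0, 0.6]
    - [0.0055, 0, 0, 0, 0.6]
    - [0.0055, 0, 0, 0, 0.6]

```text
clock: 8.85
tcp_pos: [0.5003, 0.0254, 0.2537]
orientation: [-1.157, 1.241, 1.16]
contact_force: [-0.8, 0.4, -1.8]
grip_width: 0.0493
```

servo_tool:
  motion:
    - [0.001, 0, 0, 0, 0.6]
    - [0.002, 0, 0, 0, 0.6]
    - [0.002, 0, 0, 0, 0.6]

```text
clock: 9.15
tcp_pos: [0.5004, 0.0254, 0.2519]
orientation: [-1.157, 1.24, 1.16]
contact_force: [-1.5, 0.1, 1.6]
grip_width: 0.0495
```

servo_tool:
  motion:
    - [0.0007, 0, 0, 0, 0.6]
    - [0.0012, 0, 0, 0, 0.6]
    - [0.0012, 0, 0, 0, 0.6]

```text
clock: 9.45
tcp_pos: [0.5004, 0.0253, 0.2516]
orientation: [-1.157, 1.24, 1.16]
contact_force: [-5.9, -0.2, 11.0]
grip_width: 0.0494
```

A firm stop after 20.3 mm of travel (14 N upward): the slot end sits on the shank. I'll ease off, release and retreat up.

servo_tool:
  motion:
    - [-0.0008, 0, 0, 0, 0.5]
    - [-0.0008, 0, 0, 0, 0.1]
    - [-0.0008, 0, 0, 0, -0.3]
    - [-0.0008, 0, 0, 0, -0.6]
    - [-0.0008, 0, 0, 0, -0.6]
    - [-0.0008, 0, 0, 0, -0.6]
  force: 20

```text
clock: 10.05
tcp_pos: [0.5006, 0.0253, 0.2525]
orientation: [-1.157, 1.24, 1.16]
contact_force: [0.3, -1.4, -0.1]
grip_width: 0.0682
```

servo_tool:
  motion:
    - [-0.01, 0.002, 0, 0, -0.6]
    - [-0.03, 0.003, 0, 0, -0.6]
    - [-0.06, 0.004, 0, 0, -0.6]
    - [-0.1, 0.004, 0, 0, -0.6]
    - [-0.14, 0.004, 0, 0, -0.6]
    - [-0.14, 0.004, 0.05, 0, -0.6]
    - [-0.14, 0.004, 0.1, 0, -0.6]
    - [-0.14, 0.004, 0.1, 0, -0.6]

```text
clock: 10.85
tcp_pos: [0.503, 0.1324, 0.3939]
orientation: [-1.163, 1.231, 1.168]
contact_force: [-0.9, 0.4, -0.7]
grip_width: 0.0683
```

```bash
python3 - <<'E'
from h import *
import cv2
o=get_obs();print(o["clock"],o["tcp_pos"],o["contact_force"],o["grip_width"])
s=grab_frame("side")[:,:,::-1];t=grab_frame("top")[:,:,::-1];w=grab_frame("wrist")[:,:,::-1];np.save("w5.npy",wcam(o))
cv2.imwrite("pics/s5.png",s);cv2.imwrite("pics/t5.png",t);cv2.imwrite("pics/w5.png",w)
a=cv2.resize(s[220:400,210:370],(400,450),interpolation=cv2.INTER_CUBIC);b=cv2.resize(w[150:450,0:267],(400,450))
cv2.imwrite("pics/c5.png",cv2.convertScaleAbs(np.hstack([a,b]),alpha=1.3))
E
```

```text
10.85 [0.503  0.1324 0.3939] [-0.8834  0.4362 -0.7032] 0.06829881318641425
```

View pics/c5.png

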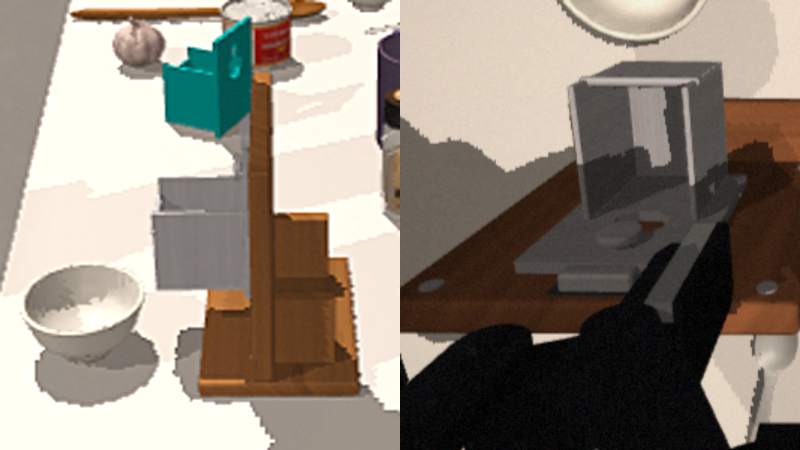

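The caddy hangs against the panel: the stud head is in front of the plate above the wide hole, and the catch appears out above the plate's top edge. One enlarged check of the catch.

```bash
python3 - <<'E'
import cv2
w=cv2.imread("pics/w5.png")
cv2.imwrite("pics/w5c.png",cv2.convertScaleAbs(cv2.resize(w[255:365,60:240],None,fx=4.4,fy=4.4,interpolation=cv2.INTER_CUBIC),alpha=1.6))
E
```

```text
(no output)
```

View pics/w5c.png

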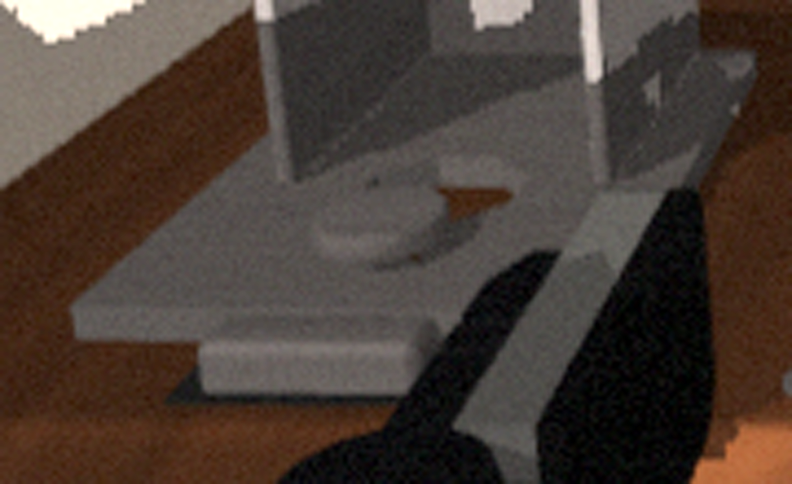

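The catch at (310,355) stands out proud, just above the plate's top edge. The stud head at (380,220) overlaps the plate above the hole, so it is locked. Handing in.

```bash
python3 -c "
from bench import *
print(hand_in(),get_obs()['clock'])"
```

```text
the job is handed in; nothing more can be done
the job is handed in; nothing more can be done
```

The caddy is hung on the stud and locked, and I've handed the job in at about 11 s of robot time.

- **Picking and aligning:** I gripped the caddy across its side walls. The wrist camera showed the stud about 1–2 mm right of the panel's middle.
- **Docking:** I pushed the plate on gently, with about 5 N at panel contact. It then slid down 20.3 mm to a firm stop, where the upward force on the tool rose by about 14 N. I eased off, let go and moved the gripper clear.
- **Last checks:** The final pictures show the plate against the panel and the stud head in front of the plate, above the wide hole. The catch is out over the plate's top edge. The robot was clear of everything, and in the final side view the bowl, tin and garlic look unmoved; I didn't compare the other bystanders one by one.
- **Disagreement:** The top and wrist cameras differed by about 2.5 mm on the panel's position. Contact came where the wrist camera put it.

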